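# Tip the cheese loaf against the board's stop

## Task

The red-waxed cheese loaf stands on end on the cutting board. Get it ready for slicing by pushing only: tip it over towards the board's green stop bar so that it lies flat on the board, then push it along until its pale cut end rests squarely against the stop. Do not pick it up, and leave the mustard jar, pepper mill and metal cup as they stand.

Things in the scene. Friction and masses are not known exactly. Their poses are not given: they have to be found in the camera images.
- board: Ivory cutting board fixed to the counter, 300 (its x) x 260 (its y) x 20 mm thick. Origin: centre of its underside, z up. A green stop bar, 20 mm thick, 260 mm long, runs along its +x edge and rises 35 mm above the board; the face the loaf comes to lies at board x = +130 mm. Turned up to 40 degrees either way, stop on the side away from the robot.
- loaf_mid (a point): Centre of the cheese loaf: loose rigid block in red wax, 60 (its x) x 70 (its y) x 150 mm (its z), about 0.6 kg. It starts upright near the board's end away from the stop, its x axis within 0.2 rad of the board's x. Pushed near the top with under 3 N it tips about its lower edge, and past about 22 degrees falls over by itself; lying, it slides under 3 to 8 N.
- loaf_top (a point): Centre of the loaf's pale cut end face (its only pale face), the upper end at the start; 75 mm from loaf_mid along the loaf's +z axis. Pushed against the stop while askew by more than about 5 degrees, the loaf tends to wedge there instead of squaring up; a sideways nudge near one end turns it.
- mustard: Bystander: mustard jar, loose, 60 mm across, 100 mm tall, with a yellow cap, stands on the counter beside the board. Origin: centre of its underside.
- mill: Bystander: dark wooden pepper mill, loose, 54 mm across, 157 mm tall, stands on the counter beside the board. Origin: centre of its underside.
- cup: Bystander: plain metal cup, loose, 76 mm across the rim, 70 mm tall, stands on the counter beside the board. Origin: centre of its underside.
There are look-alikes about, which are no part of the job. Leave any blue look-alike of the part that bears loaf_mid alone.

How it is judged:
By the outcome, as a careful person would: the job done as asked, in the order asked, and still so for the second after the job is handed in, with the robot touching nothing.
It also fails if it takes over 64 s, if anything falls off the work surface, if the arm or the gripper's body presses on something with over 40 N, if the wrist force passes 120 N, or if a joint passes its speed limit or range.

## Robot

A 6-joint arm with a two-finger parallel gripper is mounted at the origin on the work surface. World frame = base frame: x ahead of the robot, y to its left, z up, the work surface at z = 0. Lengths are in m, angles in rad, forces in N, time in s.
With the tool pointing down it reaches from about 0.275 to 0.75 m from the base axis. Payload 10.2 kg.
Tool frame: the origin (TCP) lies at the very end of the fingers, on their centre line; the grasp point (between the pads) lies 19 mm behind it; z points along the fingers, y is the line along which they close (so a half turn about z gives the same grasp; the last joint's range is limited). The gripper opens to 88 mm and grips with 3 to 60 N. Pads are 18 mm wide; open, the fingers measure 123 mm over their backs; the gripper's body (75 mm by 187 mm) begins 45 mm behind the grasp point.
Start: joints at [0.89, 0.313, 1.498, -0, 1.331, -0.223], TCP at [0.232, 0.471, 0.239] pointing down, gripper open.
Joint ranges: [-2.94, 2.94], [-0.97, 2.17], [0.19, 2.56], [-1.23, 4.37], [0.02, 3.11], [-2.88, 2.88]. Speed limits (rad/s): [2.39, 2.39, 3.01, 3.14, 3.14, 3.14].

## Interface

Orientations are given as a rotation vector (axis times angle).
In Python, from plant import telemetry, capture, calibration, finish_job gives the robot as it stands.
- The arm moves only by the tool apply_moves, never from a script. Its argument "targets" is text: rows parted by semicolons, each of 7 numbers parted by spaces: the shift along the tool's x, y, z in mm, then the turn, a rotation vector about the tool's x, y, z in rad, then the opening, from -1 (shut) to 1 (fully open), so that 0 is half open. In form: x y z ax ay az claw; .... A call has 1 to 20 rows; each row shifts and turns the commanded pose from where the row before left it, along the tool's axes as they then stand; what a row does not reach is not made up. A row lasts 1/12 s, in which the tool goes at most 41.7 mm and 7.16 degrees, less where a joint would pass 70% of its speed; a pose out of reach is approached as far as the arm can. A call with a gripper value outside its range is refused whole. The fingers move at their own pace and stop on an object; "grip_force" is the grip in N (left out, the last holds). Time passes only in rows, so rows that do not move let the fingers close. It gives the time, the measured TCP pose, the force, the opening and the grip force at its end, in the units of the state.
- telemetry.observe(): the state, without advancing time (a new reading comes with each control period).
- capture(name): name is "side" or "top"; returns the picture (480x640x3 uint8, red, green, blue); there is no depth.
- calibration(name): a dict with "fovy" (degrees; the focal length in pixels is half the picture's height over the tangent of half this angle, whatever the lens; pixels are square), "cx", "cy" (the principal point, pixels), "R" (3x3) and "t" (3): a world point X has camera coordinates R X + t. Camera axes: x right, y down, z forward; pixel columns grow to the right and rows downward; lengths in m; the calibration is good to about 2 mm. A picture is of the moment at which its call begins. calibration takes no time and is no camera call.
- finish_job(): hands the job in; it is judged then, once.
The state is a dict: "t": time; "qpos": joint angles; "joint_vel": joint speeds; "joint_torque": joint torques, N m; "eef_pos": TCP position; "ee_rot": TCP orientation; "contact_force": force on the tool from outside, world axes, zero at the start; "ft_torque": the same for the moment, N m; "opening": finger opening in m; "grip_force": force on a finger pad.
Only numpy, scipy, OpenCV 4.12 (cv2) and the standard library are available. Lean on these libraries where they do the work, as an engineer would, in place of code of your own. Each camera call takes 0.05 s, during which the arm holds its last target. There are 200 camera calls.

## Working session

There is one attempt and no reset: what is moved stays moved. The work goes in short steps, Python scripts to look and compute and a tool call to move; the robot and the scene stay as the last step left them, time stands still between calls to the robot, and variables do not carry over. Pictures are saved under pics/ and viewed, at most 10 in all, crops included, and the job is handed in when it is done.

Besides the shell and the picture viewer there is one more tool, called after "Call:" as name(argument=value, ...) on one line, values as JSON. apply_moves: Moves the arm, as the interface text tells. Its arguments: {"type":"object","properties":{"targets":{"type":"string"},"grip_force":{"type":"number"}},"required":["targets"]}

```bash
mkdir -p pics; ls; python3 - <<'E'
from plant import telemetry,capture,calibration
import cv2
for n in("side","top"):
    im=capture(n); cv2.imwrite(f"pics/{n}0.png",im[:,:,::-1]); c=calibration(n); print(n,c)
o=telemetry.observe();print(o)
E
```

```text
pics
side {'fovy': 56.50274946920232, 'cx': 319.685183318469, 'cy': 236.6265062783246, 'R': array([[-0.94180748, -0.33614366, -0.00247279],
       [-0.26025509,  0.73379926, -0.62753959],
       [ 0.21275798, -0.59037792, -0.77858073]]), 't': array([0.62151368, 0.2053676 , 0.97524049])}
top {'fovy': 44.06065316671035, 'cx': 319.3161763167344, 'cy': 241.62386415454398, 'R': array([[ 0.15657987, -0.98766358,  0.0018434 ],
       [-0.96436655, -0.15328894, -0.21563778],
       [ 0.21326016,  0.03198682, -0.97647168]]), 't': array([-0.03724074,  0.62820456,  1.05497082])}
{'t': 0.1, 'qpos': array([ 8.89596378e-01,  3.13409115e-01,  1.49831204e+00,  1.31055407e-05,
        1.33098429e+00, -2.23408371e-01]), 'joint_vel': array([ 2.19160714e-04, -1.32698269e-03, -1.79808279e-03,  3.16947572e-04,
       -1.17227603e-06,  1.50088917e-03]), 'joint_torque': array([ 4.65129138e-03, -4.02808642e+01, -2.52643812e+01,  6.97163260e-02,
        3.41811113e-02, -3.67182815e-05]), 'eef_pos': array([0.23191727, 0.47077739, 0.23822905]), 'ee_rot': array([-7.12726183e-01, -3.05916589e+00,  1.56321032e-03]), 'contact_force': array([-1.14734924,  0.39871422,  0.13773945]), 'ft_torque': array([0.05310895, 0.00186923, 0.02404823]), 'grip_force': 0.0, 'opening': 0.08844295104920114}
```

View pics/side0.png

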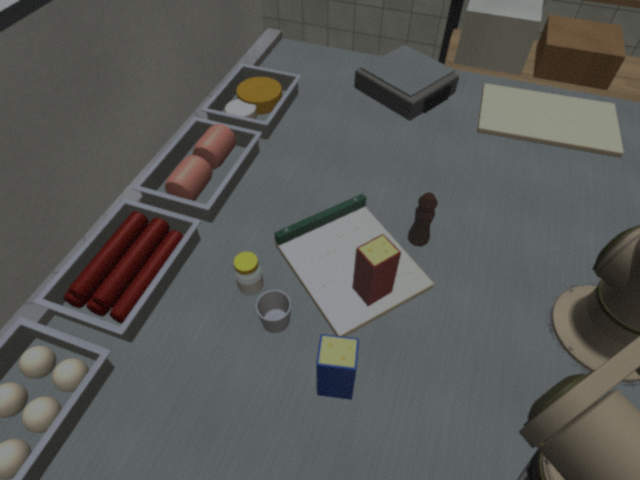

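View pics/top0.png

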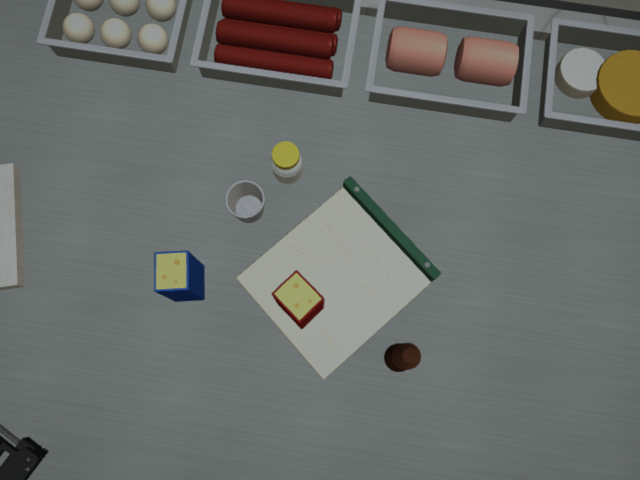

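Candidates for the loaf: the red-waxed block on the board (side 376,270; top 300,298) and the blue block off the board (side 337,365; top 178,275). The red sausages (side 125,265; top 277,40) sit in a tray. The red block on the board fits the description. I'll check it in a close crop and measure.

```bash
cat > h.py <<'E'
import numpy as np,cv2
from plant import telemetry,capture,calibration
def ray(n,px,z):
    c=calibration(n);f=240/np.tan(np.radians(c['fovy']/2))
    R,t=c['R'],c['t'];o=-R.T@t
    p=np.atleast_2d(px).astype(float)
    d=np.c_[(p[:,0]-c['cx'])/f,(p[:,1]-c['cy'])/f,np.ones(len(p))]@R
    return o+d*((z-o[2])/d[:,2])[:,None]
def proj(n,X):
    c=calibration(n);f=240/np.tan(np.radians(c['fovy']/2))
    p=np.atleast_2d(X)@c['R'].T+c['t'];return p[:,:2]/p[:,2:]*f+[c['cx'],c['cy']]
def big(m,near=None):
    m=m.astype(np.uint8)*255
    cs=cv2.findContours(m,cv2.RETR_EXTERNAL,cv2.CHAIN_APPROX_NONE)[0]
    if near is not None: cs=[c for c in cs if cv2.pointPolygonTest(c,near,True)>-25 and cv2.contourArea(c)>40]
    return max(cs,key=cv2.contourArea)
def masks(im):
    h=cv2.cvtColor(im,cv2.COLOR_RGB2HSV).astype(int);H,S,V=h[...,0],h[...,1],h[...,2]
    return dict(green=(H>60)&(H<95)&(S>90)&(V>25),pale=(H>18)&(H<36)&(S>75)&(V>110),red=((H<6)|(H>172))&(S>150)&(V>40),ivory=(S<60)&(V>140))
E
python3 - <<'E'
from h import *
for n,b,l in(("top",(395,230),(300,298)),("side",(320,220),(376,252))):
    im=cv2.imread(f"pics/{n}0.png")[:,:,::-1].copy();m=masks(im)
    k=big(m['pale'],l);print(n,'pale',cv2.contourArea(k)); W=ray(n,k[:,0],.17)[:,:2].astype(np.float32);r=cv2.minAreaRect(W);print(r,cv2.boxPoints(r).round(4).tolist())
    g=big(m['green'],b);W=ray(n,g[:,0],.055)[:,:2].astype(np.float32);r=cv2.minAreaRect(W);print('green',r,cv2.boxPoints(r).round(4).tolist())
ib=im
im=cv2.imread("pics/top0.png")[:,:,::-1].copy();h=cv2.cvtColor(im,cv2.COLOR_RGB2HSV)
for p in((330,340),(350,220),(250,280),(450,380),(390,225),(300,290),(313,318)):print(p,h[p[1],p[0]])
# bystanders, roughly
print('must cap',ray('top',[286,155],.1),'mill top',ray('top',[408,355],.157),'cup rim',ray('top',[245,200],.07))
print('side: ',ray('side',[247,261],.1),ray('side',[428,199],.157),ray('side',[273,303],.07))
a=cv2.resize(im[230:390,220:430],None,fx=2.6,fy=2.6)[:416];s=cv2.resize(ib[200:340,300:450],None,fx=1.5,fy=1.5)
cv2.imwrite("pics/crop.png",a[:,:,::-1])
E
```

```text
top pale 1104.0
((0.5057747960090637, 0.08078435808420181), (0.062356606125831604, 0.05210662633180618), 53.91060256958008) [[0.46639999747276306, 0.07090000063180923], [0.5084999799728394, 0.04019999876618385], [0.545199990272522, 0.09059999883174896], [0.5030999779701233, 0.12129999697208405]]
green ((0.6780911684036255, -0.06753595918416977), (0.25514936447143555, 0.022848831489682198), 50.38156509399414) [[0.5878999829292297, -0.15850000083446503], [0.6054999828338623, -0.17309999465942383], [0.7681999802589417, 0.023499999195337296], [0.7505999803543091, 0.03799999877810478]]
side pale 592.5
((0.5050342082977295, 0.07981603592634201), (0.06266339868307114, 0.05304732546210289), 53.04975128173828) [[0.4650000035762787, 0.07069999724626541], [0.5073999762535095, 0.03880000114440918], [0.5450999736785889, 0.08889999985694885], [0.5026999711990356, 0.12080000340938568]]Traceback (most recent call last):
  File "<stdin>", line 5, in <module>
  File "h.py", line 16, in big
    return max(cs,key=cv2.contourArea)
ValueError: max() iterable argument is empty
```

```bash
python3 - <<'E'
from h import *
im=cv2.imread("pics/top0.png")[:,:,::-1].copy();m=masks(im)
k=big(m['ivory'],(350,300));W=ray('top',k[:,0],.02)[:,:2].astype(np.float32);r=cv2.minAreaRect(W);print('board',r,cv2.boxPoints(r).round(4).tolist())
print('must cap',ray('top',[286,155],.1),'mill top',ray('top',[408,355],.157),'cup rim',ray('top',[245,200],.07))
print('side: ',ray('side',[247,261],.1),ray('side',[428,199],.157),ray('side',[273,303],.07))
a=cv2.resize(im[230:390,220:430],None,fx=2.6,fy=2.6)
cv2.imwrite("pics/crop.png",a[:,:,::-1])
E
```

```text
board ((0.5661720633506775, 0.02504400908946991), (0.25813421607017517, 0.27929791808128357), 50.36687088012695) [[0.37630000710487366, 0.014700000174343586], [0.5914000272750854, -0.16339999437332153], [0.7559999823570251, 0.03539999946951866], [0.5410000085830688, 0.2134999930858612]]
must cap [[0.7760411  0.14964137 0.1       ]] mill top [[ 0.43854872 -0.11797704  0.157     ]] cup rim [[0.68443277 0.21548838 0.07      ]]
side:  [[0.77329499 0.15220282 0.1       ]] [[ 0.43764227 -0.10620361  0.157     ]] [[0.68761323 0.21433627 0.07      ]]
```

View pics/crop.png

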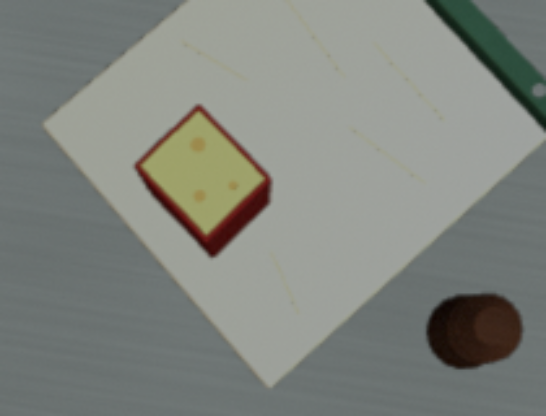

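The crop confirms the red block with its pale face up at crop (203,175), standing on the ivory board. Both views put its centre at (0.505, 0.080) with x axis at -36.5°. Board x points at -39.6°. I'm going to the spot behind it.

Call:
apply_moves(targets="0 0 0 0 0 0.09 0;0 0 0 0 0 0.09 0;-30 -11.6 0 0 0 0 0;-30 -11.6 0 0 0 0 0;-30 -11.6 0 0 0 0 0;-30 -11.6 0 0 0 0 0;-30 -11.6 0 0 0 0 0;-30 -11.6 0 0 0 0 0;-30 -11.6 0 0 0 0 0;-30 -11.6 0 0 0 0 0;-30 -11.6 0 0 0 0 0;-30 -11.6 0 0 0 0 0;-30 -11.6 0 0 0 0 0;-30 -11.6 0 0 0 0 0;-28 -11.6 0 0 0 0 0;0 0 0 0 0 0 0;0 0 0 0 0 0 0")

```text
t: 1.52
eef_pos: [0.4542, 0.1179, 0.2383]
ee_rot: [-0.988, -2.981, 0.0]
contact_force: [-0.7, 1.0, 0.8]
opening: 0.0441
grip_force: 0.0
```

Call:
apply_moves(targets="0 0 22 0 0 0 0;0 0 22 0 0 0 0;0 0 22 0 0 0 0;0 0 20 0 0 0 0;0 0 0 0 0 0 0;-6 0 0 0 0 0 0;-6 0 0 0 0 0 0;-6 0 0 0 0 0 0;-4 0 0 0 0 0 0;-4 0 0 0 0 0 0;-4 0 0 0 0 0 0;-4 0 0 0 0 0 0;-4 0 0 0 0 0 0;-4 0 0 0 0 0 0;-4 0 0 0 0 0 0")

```text
t: 2.77
eef_pos: [0.4913, 0.0911, 0.1527]
ee_rot: [0.985, 2.983, -0.0]
contact_force: [-1.5, 0.6, 0.8]
opening: 0.0442
grip_force: 0.5
```

```bash
python3 - <<'E'
from h import *
a=capture("side");b=capture("top")
cv2.imwrite("pics/t1.png",cv2.resize(np.hstack([a[150:400,220:480],b[200:450,180:440]]),None,fx=1.5,fy=1.5)[:,:,::-1])
E
```

```text
(no output)
```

View pics/t1.png

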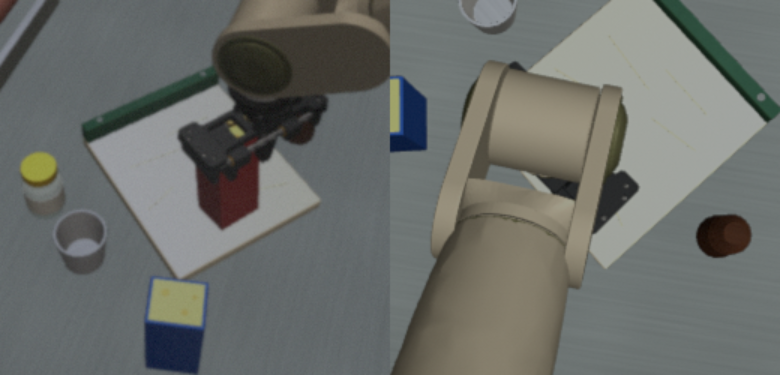

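The side view shows the gripper behind the upright loaf at crop (228,185), which has started to lean towards the stop. I'll keep pushing.

Call:
apply_moves(targets="-4 0 0 0 0 0 0;-4 0 0 0 0 0 0;-4 0 0 0 0 0 0;-4 0 0 0 0 0 0;-4 0 0 0 0 0 0;-4 0 0 0 0 0 0;-4 0 0 0 0 0 0;-4 0 0 0 0 0 0;-4 0 0 0 0 0 0;-4 0 0 0 0 0 0;-4 0 0 0 0 0 0;0 0 0 0 0 0 0;0 0 0 0 0 0 0;0 0 0 0 0 0 0;0 0 0 0 0 0 0;0 0 0 0 0 0 0")

```text
t: 4.2
eef_pos: [0.5262, 0.0653, 0.1527]
ee_rot: [-0.985, -2.983, -0.0]
contact_force: [0.0, 0.1, -0.6]
opening: 0.044
grip_force: 0.0
```

```bash
python3 - <<'E'
from h import *
a=capture("side");b=capture("top")
cv2.imwrite("pics/t2.png",cv2.resize(np.hstack([a[150:400,220:480],b[200:450,180:440]]),None,fx=1.5,fy=1.5)[:,:,::-1])
E
```

```text
(no output)
```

View pics/t2.png

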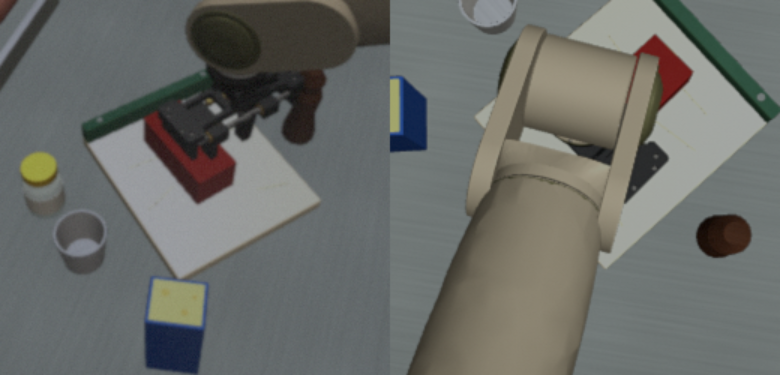

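The loaf is now lying flat: red body at side crop (190,155), with its front end at top crop (665,75) short of the stop. I'll back off, square the tool to the board and measure.

Call:
apply_moves(targets="20 0 0 0 0 0 0;20 0 0 0 0 0 0;25 0 0 0 0 0 0;0 0 0 0 0 0.05 0;0 0 0 0 0 0 0;0 0 0 0 0 0 0")

```text
t: 4.8
eef_pos: [0.4743, 0.1038, 0.1529]
ee_rot: [1.057, 2.958, 0.0]
contact_force: [-0.3, 0.4, 0.9]
opening: 0.0444
grip_force: 0.0
```

```bash
cat > meas.py <<'E'
from h import *
import sys
u=np.array([.770,-.6375]);v=np.array([.6375,.770]);E0=np.array([.4587,.1141])
out=[]
for n,near in(("top",tuple(map(float,sys.argv[2:4]))),("side",(350.,240.))):
    im=capture(n);m=masks(im);h=cv2.cvtColor(im,cv2.COLOR_RGB2HSV).astype(int)
    mm=((h[...,0]<8)|(h[...,0]>170))&(h[...,1]>150)&(h[...,2]>(110 if n=="top" else 40))
    k=big(mm,near);W=ray(n,k[:,0],.08)[:,:2]
    L=np.c_[(W-E0)@u,(W-E0)@v].astype(np.float32)*1000
    r=cv2.minAreaRect(L);print(n,cv2.contourArea(k),r,cv2.boxPoints(r).round(1).tolist())
    vis=im.copy();cv2.drawContours(vis,[k],-1,(0,255,0),1);out.append(vis)
a,b=out[1],out[0]
cv2.imwrite(sys.argv[1],cv2.resize(np.hstack([a[150:350,220:470],b[170:370,220:470]]),None,fx=1.6,fy=1.6)[:,:,::-1])
e=telemetry.observe()['eef_pos'];print('tcp board',((e[:2]-E0)@u*1000).round(1),((e[:2]-E0)@v*1000).round(1),e[2])
E
python3 meas.py pics/t3.png 345 260
```

```text
Traceback (most recent call last):
  File "meas.py", line 8, in <module>
    k=big(mm,near);W=ray(n,k[:,0],.08)[:,:2]
  File "h.py", line 16, in big
    return max(cs,key=cv2.contourArea)
ValueError: max() iterable argument is empty
```

```bash
python3 - <<'E'
from h import *
im=capture("top");h=cv2.cvtColor(im,cv2.COLOR_RGB2HSV).astype(int)
mm=((h[...,0]<8)|(h[...,0]>170))&(h[...,1]>150)&(h[...,2]>40)
mm[:150]=0
ys,xs=np.nonzero(mm);print(len(xs),xs.min(),xs.max(),ys.min(),ys.max())
vs=h[...,2][mm];print(np.histogram(vs,bins=range(40,220,12)))
E
sed -i 's/(110 if n=="top" else 40)/T[n]/; s/^out=\[\]/out=[];T=dict(top=int(sys.argv[4]),side=int(sys.argv[5]))/' meas.py
python3 meas.py pics/t3.png 345 260 40 40
```

```text
2444 312 380 224 304
(array([   0,    1,   55,   50,   23, 2282,   33,    0,    0,    0,    0,
          0,    0,    0]), array([ 40,  52,  64,  76,  88, 100, 112, 124, 136, 148, 160, 172, 184,
       196, 208]))
top 2350.5 ((163.90658569335938, 7.139392852783203), (148.6501007080078, 70.06822204589844), 2.6836307048797607) [[88.0, 38.70000076293945], [91.30000305175781, -31.299999237060547], [239.8000030517578, -24.399999618530273], [236.5, 45.599998474121094]]
side 786.5 ((162.4681396484375, 12.322147369384766), (150.3575897216797, 68.03168487548828), 2.7501115798950195) [[85.69999694824219, 42.70000076293945], [89.0, -25.299999237060547], [239.1999969482422, -18.0], [235.89999389648438, 49.900001525878906]]
tcp board 18.8 1.9 0.1526386720500158
```

View pics/t3.png

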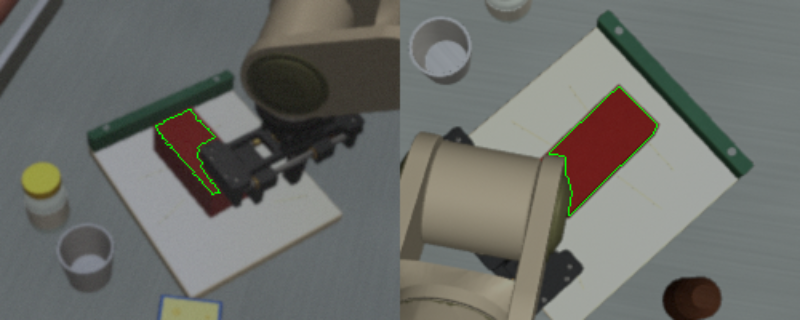

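Both views agree. The loaf lies at board (164, 7) mm, 2.7° askew, measuring 149×70, with about 42 mm left to the stop. I'll lower behind its red end and push with both fingertips, which also squares it.

Call:
apply_moves(targets="0 3 0 0 0 0.005 0;0 0 27 0 0 0 0;0 0 27 0 0 0 0;0 0 27 0 0 0 0;0 0 27 0 0 0 0;0 0 0 0 0 0 0;-15 0 0 0 0 0 0;-15 0 0 0 0 0 0;-15 0 0 0 0 0 0;-4 0 0 0 0 0 0;-3 0 0 0 0 0 0;-3 0 0 0 0 0 0;-3 0 0 0 0 0 0;-3 0 0 0 0 0 0;-3 0 0 0 0 0 0;-3 0 0 0 0 0 0;-3 0 0 0 0 0 0;-3 0 0 0 0 0 0;-3 0 0 0 0 0 0")

```text
t: 6.58
eef_pos: [0.5344, 0.0576, 0.0447]
ee_rot: [-1.066, -2.954, 0.0]
contact_force: [-3.8, 4.2, 3.0]
opening: 0.0441
grip_force: 2.2
```

```bash
python3 meas.py pics/t4.png 345 260 40 40
```

```text
top 1094.0 ((217.71405029296875, 3.2914485931396484), (72.69306182861328, 70.20699310302734), 0.0787481889128685) [[181.3000030517578, 38.29999923706055], [181.39999389648438, -31.899999618530273], [254.10000610351562, -31.799999237060547], [254.0, 38.400001525878906]]
side 671.5 ((209.43759155273438, 11.447912216186523), (65.14762878417969, 88.5232925415039), 87.85224914550781) [[164.0, -19.399999618530273], [252.39999389648438, -22.799999237060547], [254.89999389648438, 42.29999923706055], [166.39999389648438, 45.70000076293945]]
tcp board 95.0 4.7 0.04462751018411442
```

Squared (0.1°), with about 26 mm to go.

Call:
apply_moves(targets="-3 0 0 0 0 0 0;-3 0 0 0 0 0 0;-3 0 0 0 0 0 0;-3 0 0 0 0 0 0;-3 0 0 0 0 0 0;-3 0 0 0 0 0 0;-2 0 0 0 0 0 0;-2 0 0 0 0 0 0;-1 0 0 0 0 0 0;-1 0 0 0 0 0 0")

```text
t: 7.52
eef_pos: [0.5516, 0.0432, 0.0446]
ee_rot: [-1.065, -2.951, -0.001]
contact_force: [-13.2, 9.0, 8.6]
opening: 0.0442
grip_force: 8.3
```

Call:
apply_moves(targets="-1 0 0 0 0 0 0;-0.5 0 0 0 0 0 0")

```text
t: 7.68
eef_pos: [0.5516, 0.0432, 0.0446]
ee_rot: [-1.063, -2.948, -0.001]
contact_force: [-18.8, 14.0, 11.3]
opening: 0.0439
grip_force: 11.2
```

Call:
apply_moves(targets="-0.5 0 0 0 0 0 0;-0.5 0 0 0 0 0 0")

```text
t: 7.85
eef_pos: [0.5516, 0.0432, 0.0446]
ee_rot: [-1.062, -2.947, -0.001]
contact_force: [-23.0, 15.7, 15.1]
opening: 0.0441
grip_force: 13.9
```

Firm contact at the stop. I'll back away gently, rise clear and check.

Call:
apply_moves(targets="3 0 0 0 0 0 0;5 0 0 0 0 0 0;15 0 0 0 0 0 0;25 0 0 0 0 0 0;30 0 0 0 0 0 0;0 0 -30 0 0 0 0;0 0 -35 0 0 0 0;0 0 -35 0 0 0 0;0 0 -35 0 0 0 0;35 0 0 0 0 0 0;35 0 0 0 0 0 0;35 0 0 0 0 0 0;35 0 0 0 0 0 0;35 0 0 0 0 0 0;35 0 0 0 0 0 0;0 0 0 0 0 0 0")

```text
t: 9.18
eef_pos: [0.3299, 0.2269, 0.18]
ee_rot: [1.061, 2.957, 0.001]
contact_force: [1.1, -0.4, 0.7]
opening: 0.0443
grip_force: 0.0
```

```bash
sed -i 's/W-E0)@v\].*/&/' meas.py; python3 meas.py pics/t5.png 370 240 40 40
python3 - <<'E'
from h import *
u=np.array([.770,-.6375]);v=np.array([.6375,.770]);E0=np.array([.4587,.1141])
im=capture("top");g=big(masks(im)['green'],(395,230));W=ray('top',g[:,0],.055)[:,:2]
r=cv2.minAreaRect((np.c_[(W-E0)@u,(W-E0)@v]*1000).astype(np.float32));print(r)
E
```

```text
top 2934.0 ((201.04629516601562, 3.64141845703125), (153.3485565185547, 72.41932678222656), 0.254323810338974) [[124.19999694824219, 39.5], [124.5, -32.900001525878906], [277.8999938964844, -32.20000076293945], [277.6000061035156, 40.20000076293945]]
side 1202.5 ((200.248291015625, 8.429519653320312), (69.90088653564453, 143.67877197265625), 89.57073974609375) [[128.10000610351562, -26.0], [271.79998779296875, -27.100000381469727], [272.29998779296875, 42.79999923706055], [128.6999969482422, 43.900001525878906]]
tcp board -167.3 5.5 0.18018216991588548
((284.8042907714844, 0.002899169921875), (255.06703186035156, 22.792743682861328), 89.96980285644531)
```

View pics/t5.png

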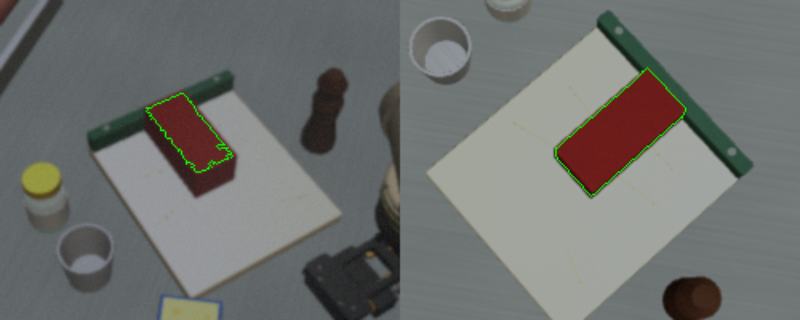

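The loaf lies against the green stop at top crop (665,95), 0.2° off square. The jar, mill, cup and blue block stand where they were, and the arm is clear.

```bash
python3 -c "from plant import finish_job;print(finish_job())"
```

```text
the job is handed in; nothing more can be done
None
```

The job is handed in: the loaf was tipped over towards the stop and pushed until its pale end met the bar, about 0.2° off square; the jar, mill, cup and blue block look undisturbed.

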